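# Free the slow cooker from its travel clamp

## Robot

A 6-joint arm with a two-finger parallel gripper is mounted at the origin on the work surface. World frame = base frame: x ahead of the robot, y to its left, z up, the work surface at z = 0. Lengths are in m, angles in rad, forces in N, time in s.
With the tool pointing down it reaches from about 0.25 to 0.775 m from the base axis. Payload 4 kg.
Tool frame: the origin (TCP) lies between the finger pads; the fingertips stand 11 mm ahead of it and the grasp point (between the pads) lies 8 mm behind it (tips_ahead is the distance from the TCP to the fingertips, in m); z points along the fingers, y is the line along which they close (so a half turn about z gives the same grasp; the last joint's range is limited). The gripper opens to 94 mm and grips with 3 to 60 N. Pads are 16 mm wide; open, the fingers measure 119 mm over their backs; the gripper's body (75 mm by 177 mm) begins 78 mm behind the grasp point.
Start: joints at [-1.333, 0.087, 1.371, -0, 1.684, -0.103], TCP at [0.184, -0.518, 0.217] pointing down, gripper open.
Joint ranges: [-3.1, 3.1], [-0.76, 2.03], [0.27, 2.55], [-1.08, 4.22], [0.17, 2.65], [-2.57, 2.57]. Speed limits (rad/s): [2.79, 2.79, 3.14, 3.14, 3.14, 3.14].

## Interface

Orientations are given as a rotation vector (axis times angle).
In Python, from plant import * gives the robot as it stands.
- The arm moves only by the shell command python3 -m handwheel 'ROWS' [OPENING]. ROWS is text: rows parted by semicolons, each of 6 numbers parted by spaces: the shift along the tool's x, y, z scaled (see below), then the turn, a rotation vector about the tool's x, y, z scaled (see below). A call has exactly 10 rows; each row shifts and turns the commanded pose from where the row before left it, along the tool's axes as they then stand; what a row does not reach is not made up. The controller multiplies each number of a shift by 150 mm and each number of a turn by 4 degrees. A row lasts 1/10 s, in which the tool goes at most 50 mm and 8.59 degrees, less where a joint would pass 70% of its speed; a pose out of reach is approached as far as the arm can. A call with a number of a shift or a turn outside -1 to 1 is refused whole. A call with a gripper value outside its range is refused whole. OPENING is the gripper's target within -1 to 1 (shut at 1, half-way at 0, fully open at -1), set as the call begins (- or left out, the last holds). The fingers move at their own pace and stop on an object; the grip force is fixed at half the most. Time passes only in rows, so rows that do not move let the fingers close, or fill a call up. It gives the time, the measured TCP pose, the force, the opening and the grip force at its end, in the units of the state.
- state(): the state, without advancing time (a new reading comes with each control period).
- grab_frame(name): name is "side" or "top" or "wrist"; returns the picture (384x512x3 uint8, red, green, blue); there is no depth.
- get_calibration(name): a dict with "fx", "fy", "cx", "cy" (pixels), "dist" ([k1, k2, p1, p2, k3] as OpenCV has them; the pictures are not rectified), "world_to_cam" (4x4, takes a point from world to camera coordinates). Camera axes: x right, y down, z forward; pixel columns grow to the right and rows downward; lengths in m; the calibration is good to about 2 mm. A picture is of the moment at which its call begins: read the wrist's pose just before it. get_calibration takes no time and is no camera call; for the wrist camera it gives the pose at the moment of the call.
- close_job(): hands the job in; it is judged then, once.
The state is a dict: "clock": time; "joint_pos": joint angles; "qvel": joint speeds; "joint_efforts": joint torques, N m; "tcp_pos": TCP position; "ee_rot": TCP orientation; "contact_force": force on the tool from outside, world axes, zero at the start; "wrist_torque": the same for the moment, N m; "finger_gap": finger opening in m; "grasp_force": force on a finger pad.
Only numpy, scipy, OpenCV 4.12 (cv2) and the standard library are available. Lean on these libraries where they do the work, as an engineer would, in place of code of your own. Each camera call takes 0.05 s, during which the arm holds its last target. There are 200 camera calls.

## Task

We have parked the trailer, so free the slow cooker from its travel clamp: press the ratchet's release lever down and, keeping it down, push the sliding jaw back along its bar, away from the cooker, all the way to the end stop. Then take your hand away so that the lever springs up again. Use the outside of the fingers only: do not pick anything up, and leave the cooker and the other things on the counter where they stand.

Things in the scene. Friction and masses are not known exactly. Their poses are not given: they have to be found in the camera images.
- rail: fixed rail of the travel clamp: aluminium strip 312 x 60 x 8 mm screwed to the counter, with a 20 mm wide toothed steel bar along its middle (tooth tips 19.5 mm high, pitch 8 mm). Origin on the counter surface on the bar's centre line; x runs level along the bar AWAY from the slow cooker to the end stop, y across, z up. The strip spans x = -122 to +190 mm. Its yaw varies
- end_stop (a point): middle of the face, looking to the jaw, of the end stop: an aluminium block 60 mm wide, 36 mm high, 20 mm thick across the far end of the rail (face at x = +170 mm in the rail's frame, point 30 mm above the counter)
- jaw: grey steel sliding jaw; axes as the rail's. Origin on the counter under its housing's front face. Housing x = 0 to 80 mm, 53 wide, top 76 high. Towards the cooker: release lever (x = -36 to 0), low arm, upright plate 90 wide, 76 high (x = -143 to -133), rubber pads to x = -160. Slides back only while the lever is down (drag 2.5 N; else 8 mm at most). Starts 95 to 135 mm short of the end stop
- push_face (a point): middle of the flat front face of the jaw's housing, the face that looks towards the cooker, directly behind the release lever: 53 mm wide, from 52 to 76 mm above the counter (point at x = 0, 64 mm high in the jaw's frame). Push here, away from the cooker, to slide the jaw back
- jaw_back (a point): middle of the jaw's back face (x = +80 mm in the jaw's frame, 30 mm high); it meets the end stop when the jaw is fully back
- release_pad (a point): middle of the upper face of the release lever's exposed steel plate, 36 mm long along the bar, 40 mm wide, between the upright plate and the housing's front face; top 46 mm above the counter when up; 18 mm in front of the housing face (x = -18 mm in the jaw's frame). Moves with the lever
- release_lever (a joint): angle of the release lever, rad: 0 to 0.16 when up (nose between or on teeth); clear of the teeth above 0.16, press counts above 0.20, 0.30 fully down. Its pin is 34 mm behind the housing's front face, 18 mm above the counter, so the plate tips, free end lowest: fully down, its top is 34 mm high 5 mm in front of the face, 29 mm high 20 mm in front. Spring about 3 N. Springs up when let go
- cooker: oval slow cooker, steel shell, glass lid, 336 x 252 mm, 227 mm high to the knob, 4.5 kg, loose, standing between the jaw's pads and a fixed cleat at its other end, long axis along the bar. Origin on the counter under its middle. Not to be moved
- custard_cup: glass custard cup, 88 mm across, 52 mm high, near the clamp; origin under its middle. Not to be moved
- scoop: aluminium scoop lying near the clamp, 200 mm long, 56 mm wide, 31 mm high; origin on the counter near its middle. Not to be moved
- shaker: glass shaker with steel cap, 40 mm across, 80 mm high, beyond the end stop; origin under its middle. Not to be moved
- mug: white mug, 80 mm across, 95 mm high; origin under its middle. Not to be moved
- spatula: green silicone spatula with wooden handle, 260 mm long, lying flat; origin on the counter near its middle. Not to be moved
- trivet: round black plastic trivet, 170 mm across, 10 mm thick, lying flat by the sink; origin under its middle. Not to be moved

How it is judged:
On the way, in this order (a step that is already met when the one before it is completed fails the run):
1. the release lever is pressed down, clear of the teeth (value of joint release_lever above 0.2 rad), for 0.1 s.
2. the jaw has been pushed back against the end stop, within 8 mm (x of jaw_back in the frame of rail above 0.162 m), for 0.1 s.
At the end, for the whole second after the job is handed in: The jaw rests within 9 mm of the end stop, the release lever is up again (below 0.18 rad), the cooker stands within 15 mm of where it was, and cup, mug and shaker stand upright (x of jaw_back in the frame of rail above 0.161 m and value of joint release_lever below 0.18 rad and linear speed of jaw below 0.01 m/s and distance of cooker from where it was at the start of the episode below 0.015 m and angle between cooker's own z axis and vertical below 0.1 rad and angle between each of mug, custard_cup, shaker's own z axis and vertical below 0.2 rad); the robot touches nothing.
It fails at once if the slow cooker is shifted by more than 15 mm, tilted or lifted (distance of cooker from where it was at the start of the episode above 0.015 m or angle between cooker's own z axis and vertical above 0.1 rad).
It fails at once if a bystander is shifted by more than 20 mm or picked up (distance of any of custard_cup, scoop, shaker, mug, spatula, trivet from where it was at the start of the episode above 0.02 m).
It also fails if it takes over 35 s, if anything falls off the work surface, if the arm or the gripper's body presses on something with over 40 N, if the wrist force passes 120 N, or if a joint passes its speed limit or range.

## Working session

There is one attempt and no reset: what is moved stays moved. The work goes in short steps, Python scripts to look and compute and a shell command to move; the robot and the scene stay as the last step left them, time stands still between calls to the robot, and variables do not carry over. Pictures are saved under pics/ and viewed, at most 10 in all, crops included, and the job is handed in when it is done.

```bash
ls; mkdir -p pics; python3 - <<'E'
from plant import *
import cv2
s=state();print(s['clock'],s['tcp_pos'],s['ee_rot'],s['finger_gap'])
for n in("top","side"):
    im=grab_frame(n);cv2.imwrite(f"pics/{n}0.png",im[:,:,::-1]);c=get_calibration(n);print(n,c)
E
```

```text
pics
0.0 [ 0.18368256 -0.51786286  0.21530407] [-3.09393629e+00 -5.32304372e-01  2.77539273e-04] 0.0938494429848082
top {'fx': 360.91987242616955, 'fy': 360.91987242616955, 'cx': 258.7372459297012, 'cy': 191.94333282238952, 'dist': array([0.00371735, 0.        , 0.        , 0.        , 0.        ]), 'world_to_cam': array([[ 0.02733647, -0.99960913, -0.00585633,  0.02680293],
       [-0.99404169, -0.02656488, -0.10571391,  0.57249379],
       [ 0.10551702,  0.00871128, -0.99437934,  1.12817627],
       [ 0.        ,  0.        ,  0.        ,  1.        ]])}
side {'fx': 459.05270595071164, 'fy': 459.05270595071164, 'cx': 253.4231990904889, 'cy': 187.3617416123158, 'dist': array([-0.14554123,  0.        ,  0.        ,  0.        ,  0.        ]), 'world_to_cam': array([[-0.71412252, -0.69992046, -0.01184845,  0.4105273 ],
       [-0.47521128,  0.49714308, -0.7259635 ,  0.30545306],
       [ 0.51400707, -0.51279636, -0.68763116,  1.0882294 ],
       [ 0.        ,  0.        ,  0.        ,  1.        ]])}
```

View pics/top0.png

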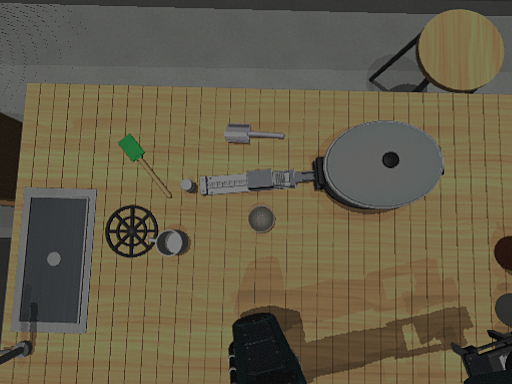

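View pics/side0.png

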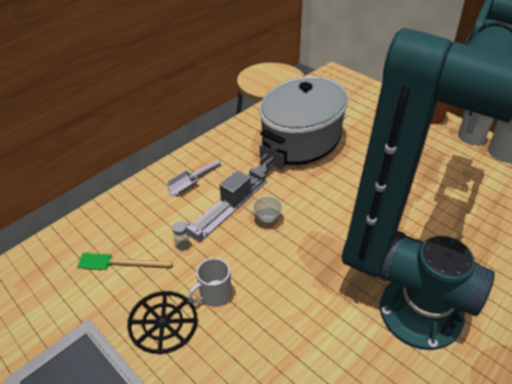

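The top view shows the rail from about (203,185) to (296,178), the housing at about (260,179), the pads at about (319,173) and the cooker to the right. The cup is at (261,219), the scoop at (250,133) and the shaker at (188,185). Next I zoom in.

```bash
python3 - <<'E'
import cv2
im=cv2.imread("pics/top0.png")[150:215,180:340]
cv2.imwrite("pics/topz.png",cv2.resize(im,None,fx=5,fy=5,interpolation=cv2.INTER_CUBIC))
E
```

```text
(no output)
```

View pics/topz.png

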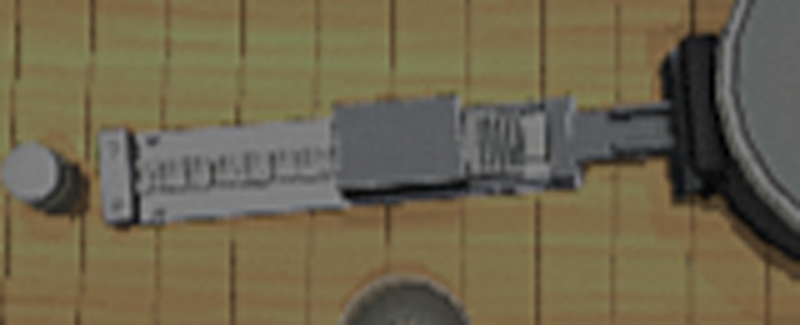

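Crop reading: housing top corners (332,102), (460,95), (466,180), (342,190); end stop's inner top edge (128,130)–(134,225).

```bash
cat > h.py <<'E'
from plant import *
import numpy as np, cv2
from scipy.spatial.transform import Rotation as R
def ray(c,uv,z):
    K=np.array([[c['fx'],0,c['cx']],[0,c['fy'],c['cy']],[0,0,1]])
    p=cv2.undistortPoints(np.array([[uv]],float),K,np.array(c['dist']))[0,0]
    T=np.array(c['world_to_cam']);d=T[:3,:3].T@[p[0],p[1],1];o=-T[:3,:3].T@T[:3,3]
    return o+d*(z-o[2])/d[2]
E
python3 - <<'E'
from h import *
c=get_calibration("top")
f=lambda x,y,z:ray(c,(180+(x+.5)/5-.5,150+(y+.5)/5-.5),z)
q=[f(*p,.076) for p in[(332,102),(460,95),(466,180),(342,190)]];e=[f(*p,.036) for p in[(128,130),(134,225)]]
print(np.round(q,4),np.round(e,4))
F=(q[1]+q[2])/2;B=(q[0]+q[3])/2;E=(e[0]+e[1])/2
print("front",F,"back",B,"stop",E, "yaw hb",np.degrees(np.arctan2(*(B-F)[1::-1])),"yaw fs",np.degrees(np.arctan2(*(E-F)[1::-1])))
print(np.linalg.norm((E-F)[:2])-.08)
for n,u,z in(("cup",(261,219),.05),("scoop",(250,133),.02),("shaker",(186,185),.08)):print(n,ray(c,u,z))
print(R.from_rotvec(state()['ee_rot']).as_matrix().round(3))
E
```

```text
[[ 0.6341  0.0833  0.076 ]
 [ 0.6406  0.0039  0.076 ]
 [ 0.5876 -0.001   0.076 ]
 [ 0.5793  0.0754  0.076 ]] [[0.6192 0.2156 0.036 ]
 [0.558  0.2091 0.036 ]]
front [0.61410033 0.00147008 0.076     ] back [0.60672659 0.07931777 0.076     ] stop [0.58856234 0.21235831 0.036     ] yaw hb 95.41091758060418 yaw fs 96.90474077435553
0.13242889376419165
cup [0.48452707 0.0326847  0.05      ]
scoop [0.76722851 0.07649178 0.02      ]
shaker [0.58182007 0.26648236 0.08      ]
[[ 0.942  0.334 -0.   ]
 [ 0.334 -0.942  0.002]
 [ 0.    -0.002 -1.   ]]
```

```bash
python3 -m handwheel '0 0 -0.2 0 0 -1;0 0 -0.2 0 0 -1;0 0 -0.2 0 0 -1;0 0 0 0 0 -1;0 0 0 0 0 -1;0 0 0 0 0 -1;0 0 0 0 0 -1;0 0 0 0 0 -1;0 0 0 0 0 -1;0 0 0 0 0 -1' 1 && python3 -m handwheel '0 0 0 0 0 -1;0 0 0 0 0 -1;0 0 0 0 0 -1;0 0 0 0 0 -1;0 0 0 0 0 -1;0 0 0 0 0 -1;0 0 0 0 0 -1;0 0 0 0 0 -1;0 0 0 0 0 -1;0 0 0 0 0 -0.2'
cat >> h.py <<'E'
F=np.array([.6141,.0015]);YAW=np.radians(96.5)
def rep(dx=-.012,tip=.15):
    s=state();M=R.from_rotvec(s['ee_rot']).as_matrix();p=s['tcp_pos']
    g=np.r_[F+dx*np.array([np.cos(YAW),np.sin(YAW)]),tip+.011]
    print("t",s['clock'],"tcp",p.round(4),"yaw",np.degrees(np.arctan2(M[1,0],M[0,0])).round(2),"tilt",M[:,2].round(3),"f",s['contact_force'].round(1),"gap",round(s['finger_gap'],4))
    print("rows/0.15:",(M.T@(g-p)/.15).round(3),"q",s['joint_pos'].round(2))
E
python3 -c "from h import *;rep()"
```

```text
clock: 1.1
tcp_pos: [0.1838, -0.5182, 0.3058]
ee_rot: [-2.724, -1.563, -0.001]
contact_force: [-0.5, 0.1, 0.4]
finger_gap: 0.0175
grasp_force: 0.0
clock: 2.1
tcp_pos: [0.1838, -0.5182, 0.3058]
ee_rot: [-2.094, -2.341, -0.001]
contact_force: [0.1, -0.2, 0.8]
finger_gap: 0.0006
grasp_force: 0.0
t 2.1 tcp [ 0.1838 -0.5182  0.3058] yaw 96.36 tilt [-0.     0.001 -1.   ] f [ 0.1 -0.2  0.8] gap 0.0006
rows/0.15: [3.044 3.235 0.969] q [-1.33  0.09  1.19 -0.    1.86 -1.44]
```

```bash
python3 -m handwheel '0.2 0.21 0 0 0 0;0.2 0.21 0 0 0 0;0.2 0.21 0 0 0 0;0.2 0.21 0 0 0 0;0.2 0.21 0 0 0 0;0.2 0.21 0 0 0 0;0.2 0.21 0 0 0 0;0.2 0.21 0 0 0 0;0.2 0.21 0 0 0 0;0.2 0.21 0 0 0 0' && python3 -m handwheel '0.2 0.22 0 0 0 0;0.2 0.22 0 0 0 0;0.2 0.22 0 0 0 0;0.2 0.22 0 0 0 0;0.2 0.22 0 0 0 0;0.04 0.04 0 0 0 0;0 0 0.2 0 0 0;0 0 0.2 0 0 0;0 0 0.1 0 0 0;0 0 0 0 0 0'
python3 - <<'E'
from h import *
rep()
c=get_calibration("wrist");im=grab_frame("wrist");np.save("w.npy",c,allow_pickle=True)
cv2.imwrite("pics/w1.png",cv2.resize(im[:,:,::-1],(768,576)));print(c)
E
```

```text
clock: 3.1
tcp_pos: [0.4646, -0.1839, 0.3063]
ee_rot: [2.097, 2.339, -0.0]
contact_force: [1.1, -0.2, -0.0]
finger_gap: 0.0003
grasp_force: 0.0
clock: 4.1
tcp_pos: [0.6149, -0.0121, 0.2282]
ee_rot: [-2.093, -2.336, 0.006]
contact_force: [-0.4, -0.7, -0.6]
finger_gap: 0.0005
grasp_force: 0.0
t 4.1 tcp [ 0.6149 -0.0121  0.2282] yaw 96.26 tilt [-0.006  0.    -1.   ] f [-0.4 -0.7 -0.6] gap 0.0005
rows/0.15: [0.01  0.008 0.448] q [-0.11  0.24  1.18 -0.    1.73 -0.22]
{'fx': 313.1516508265352, 'fy': 313.1516508265352, 'cx': 250.78444840308225, 'cy': 192.08091097880381, 'dist': array([-0.04727664,  0.        ,  0.        ,  0.        ,  0.        ]), 'world_to_cam': array([[ 0.99399007,  0.10923073, -0.00723812, -0.60977533],
       [ 0.10756731, -0.96229886,  0.24982027, -0.10579332],
       [ 0.02032281, -0.24909746, -0.96826517,  0.385442  ],
       [ 0.        ,  0.        ,  0.        ,  1.        ]])}
```

View pics/w1.png

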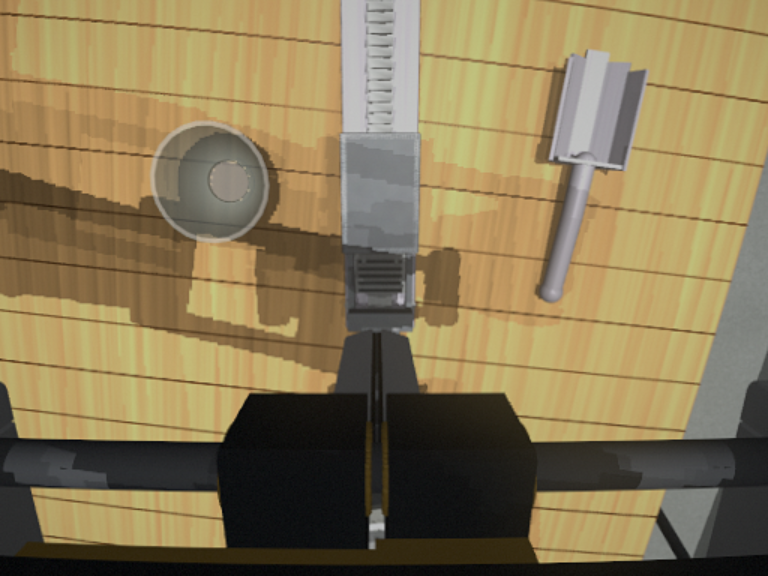

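The wrist view shows the housing top at (341–419, 133–252), the ribbed lever in front of it at about (380,275) and the fingertips at (377,335).

```bash
python3 - <<'E'
from h import *
c=np.load("w.npy",allow_pickle=True).item()
g=lambda x,y,z:ray(c,((x+.5)/1.5-.5,(y+.5)/1.5-.5),z)
q=np.array([g(*p,.076) for p in[(341,133),(419,133),(418,252),(342,250)]])
print(q.round(4));f=(q[2]+q[3])/2;b=(q[0]+q[1])/2;print(f,b,np.linalg.norm(f-b),np.degrees(np.arctan2(*(b-f)[1::-1])))
r0=g(342,2,.008);r1=g(419,2,.008);rm=(r0+r1)/2;print("rail",rm,np.degrees(np.arctan2(*(rm-f)[1::-1])))
print("lever ridges",g(380,257,.046),g(380,295,.046),g(379,310,.046),g(379,330,.046))
E
```

```text
[[0.5821 0.0799 0.076 ]
 [0.6325 0.0854 0.076 ]
 [0.642  0.0076 0.076 ]
 [0.5898 0.0032 0.076 ]]
[0.6158998  0.00536218 0.076     ] [0.60726011 0.08261748 0.076     ] 0.07773689863698839 96.38104444905817
rail [0.59664514 0.18131852 0.008     ] 96.24495099625308
lever ridges [ 0.6169964  -0.00441589  0.046     ] [ 0.62030002 -0.03396619  0.046     ] [ 0.62087067 -0.04606058  0.046     ] [ 0.62268896 -0.06239587  0.046     ]
```

```bash
sed -i 's/^F=.*/F=np.array([.6157,.0040]);YAW=np.radians(96.3)/' h.py; python3 -c "
from h import *;rep(-.016,.056)"
```

```text
t 4.15 tcp [ 0.6159 -0.0121  0.2306] yaw 96.26 tilt [-0.002  0.    -1.   ] f [-0.7  0.1  0.6] gap 0.0007
rows/0.15: [-0.     0.013  1.091] q [-0.11  0.24  1.17 -0.    1.73 -0.22]
```

```bash
python3 -m handwheel '0 0.013 0.2 0 0 0;0 0 0.2 0 0 0;0 0 0.2 0 0 0;0 0 0.2 0 0 0;0 0 0.15 0 0 0;0 0 0.1 0 0 0;0 0 0.04 0 0 0;0 0 0 0 0 0;0 0 0 0 0 0;0 0 0 0 0 0'
python3 - <<'E'
from h import *
rep(-.016,.036)
im=grab_frame("wrist");cv2.imwrite("pics/w2.png",cv2.resize(im[120:300,150:350,::-1],(800,720))[:600])
E
```

```text
clock: 5.15
tcp_pos: [0.6198, -0.0115, 0.0699]
ee_rot: [2.094, 2.339, 0.003]
contact_force: [-0.4, -0.5, -0.8]
finger_gap: 0.0004
grasp_force: 0.0
t 5.15 tcp [ 0.6198 -0.0115  0.0699] yaw 96.32 tilt [ 0.003 -0.    -1.   ] f [-0.4 -0.5 -0.8] gap 0.0004
rows/0.15: [-0.001 -0.016  0.153] q [-0.11  0.31  1.41 -0.    1.42 -0.22]
```

View pics/w2.png

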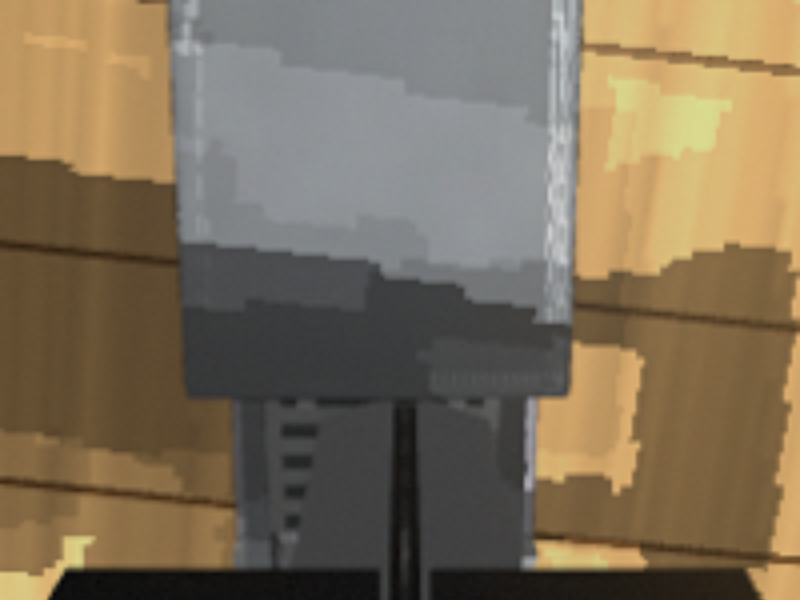

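The fingers are just in front of the housing's front face, over the ribbed lever and about 3 mm to the right of centre. I press down.

```bash
python3 -m handwheel '0 -0.02 0.03 0 0 0;0 0 0.03 0 0 0;0 0 0.03 0 0 0;0 0 0.02 0 0 0;0 0 0.02 0 0 0;0 0 0.02 0 0 0;0 0 0 0 0 0;0 0 0 0 0 0;0 0 0 0 0 0;0 0 0 0 0 0'
python3 -c "
from h import *
rep(-.008,.036)"
```

```text
clock: 6.2
tcp_pos: [0.6156, -0.0119, 0.0457]
ee_rot: [2.095, 2.34, -0.0]
contact_force: [-1.2, -2.0, 3.8]
finger_gap: 0.0009
grasp_force: 1.9
t 6.2 tcp [ 0.6156 -0.0119  0.0457] yaw 96.32 tilt [ 0. -0. -1.] f [-1.2 -2.   3.8] gap 0.0009
rows/0.15: [ 0.052  0.012 -0.009] q [-0.11  0.32  1.44 -0.    1.38 -0.22]
```

```bash
python3 -m handwheel '0.02 0 -0.004 0 0 0;0.02 0.004 -0.004 0 0 0;0.02 0.004 0 0 0 0;0.02 0 0 0 0 0;0.02 0 0 0 0 0;0.03 0 0 0 0 0;0.03 0 0 0 0 0;0.03 0 0 0 0 0;0 0 0 0 0 0;0 0 0 0 0 0'
python3 -c "
from h import *
rep(.132-.008,.036)"
```

```text
clock: 7.2
tcp_pos: [0.6136, 0.0178, 0.0465]
ee_rot: [-2.094, -2.34, -0.002]
contact_force: [-0.1, 0.1, 2.6]
finger_gap: 0.0001
grasp_force: 1.1
t 7.2 tcp [0.6136 0.0178 0.0465] yaw 96.36 tilt [ 0.     0.002 -1.   ] f [-0.1  0.1  2.6] gap 0.0001
rows/0.15: [ 0.734  0.004 -0.002] q [-0.06  0.32  1.45  0.    1.38 -0.18]
```

```bash
python3 -m handwheel '0.04 0 0 0 0 0;0.05 0 0 0 0 0;0.06 0 0 0 0 0;0.06 0 0 0 0 0;0.06 0.004 0 0 0 0;0.06 0 0 0 0 0;0.06 0 0 0 0 0;0.06 0 0 0 0 0;0.06 0 0 0 0 0;0.04 0 0 0 0 0'
python3 - <<'E'
from h import *
rep(.132-.008,.036)
im=grab_frame("top");cv2.imwrite("pics/t2.png",cv2.resize(im[140:230,170:350,::-1],None,fx=4,fy=4,interpolation=cv2.INTER_CUBIC))
E
```

```text
clock: 8.2
tcp_pos: [0.6047, 0.0999, 0.0465]
ee_rot: [-2.094, -2.341, 0.0]
contact_force: [-1.5, -2.9, 3.3]
finger_gap: 0.0006
grasp_force: 2.1
t 8.2 tcp [0.6047 0.0999 0.0465] yaw 96.36 tilt [-0.001  0.    -1.   ] f [-1.5 -2.9  3.3] gap 0.0006
rows/0.15: [ 0.183  0.003 -0.003] q [ 0.07  0.31  1.45  0.    1.38 -0.04]
```

View pics/t2.png

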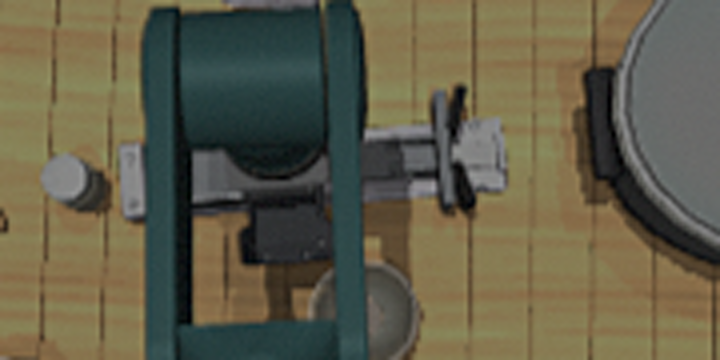

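The jaw has left the cooker and is sliding with the finger: the upright plate is now at (445,150). About 28 mm remain.

```bash
python3 -m handwheel '0.03 0 0 0 0 0;0.04 0 0 0 0 0;0.03 0 0 0 0 0;0.03 0 0 0 0 0;0.02 0 0 0 0 0;0.01 0 0 0 0 0;0.01 0 0 0 0 0;0.01 0 0 0 0 0;0 0 0 0 0 0;0 0 0 0 0 0'
python3 -c "
from h import *
rep(.132-.008,.036)"
```

```text
clock: 9.25
tcp_pos: [0.6034, 0.1244, 0.0477]
ee_rot: [2.094, 2.337, 0.001]
contact_force: [-1.0, -5.8, 4.8]
finger_gap: 0.0004
grasp_force: 3.3
t 9.25 tcp [0.6034 0.1244 0.0477] yaw 96.29 tilt [ 0.003 -0.002 -1.   ] f [-1.  -5.8  4.8] gap 0.0004
rows/0.15: [ 0.02  -0.006  0.004] q [ 0.11  0.32  1.44 -0.    1.38  0.  ]
```

```bash
python3 -m handwheel '0.01 0 0 0 0 0;0.01 0 0 0 0 0;0.01 0 0 0 0 0;0 0 0 0 0 0;0 0 0 0 0 0;0 0 0 0 0 0;0 0 0 0 0 0;0 0 0 0 0 0;0 0 0 0 0 0;0 0 0 0 0 0'
python3 -c "
from h import *
rep(.132-.008,.036)"
```

```text
clock: 10.25
tcp_pos: [0.6035, 0.1264, 0.0481]
ee_rot: [2.093, 2.334, -0.003]
contact_force: [-0.1, -10.4, 7.4]
finger_gap: 0.0004
grasp_force: 6.4
t 10.25 tcp [0.6035 0.1264 0.0481] yaw 96.24 tilt [ 0.004 -0.006 -1.   ] f [ -0.1 -10.4   7.4] gap 0.0004
rows/0.15: [ 0.007 -0.009  0.007] q [ 0.12  0.32  1.44 -0.01  1.38  0.01]
```

```bash
python3 -m handwheel '-0.02 0 0 0 0 0;0 0 -0.03 0 0 0;0 0 -0.05 0 0 0;-0.02 0 -0.1 0 0 0;-0.02 0 -0.2 0 0 0;0 0 -0.2 0 0 0;0 0 -0.2 0 0 0;0 0 -0.2 0 0 0;0 0 -0.1 0 0 0;0 0 0 0 0 0'
python3 - <<'E'
from h import *
rep()
c=get_calibration("wrist");im=grab_frame("wrist");np.save("w.npy",c,allow_pickle=True)
cv2.imwrite("pics/w3.png",cv2.resize(im[:,:,::-1],(768,576)))
E
```

```text
clock: 11.25
tcp_pos: [0.6039, 0.1223, 0.2122]
ee_rot: [2.092, 2.339, 0.009]
contact_force: [0.6, -0.4, 0.8]
finger_gap: 0.0006
grasp_force: 0.0
t 11.25 tcp [0.6039 0.1223 0.2122] yaw 96.39 tilt [ 0.006  0.002 -1.   ] f [ 0.6 -0.4  0.8] gap 0.0006
rows/0.15: [-0.873 -0.011  0.34 ] q [ 0.11  0.23  1.21  0.    1.69 -0.  ]
```

View pics/w3.png

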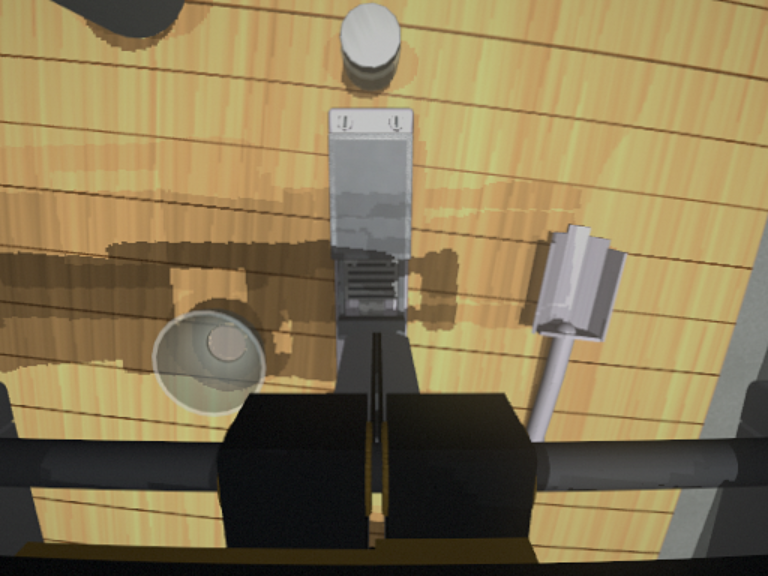

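The housing back (y≈138) meets the end stop (109–134), and the bystanders stand as before. A numeric check of the gap follows.

```bash
python3 - <<'E'
from h import *
c=np.load("w.npy",allow_pickle=True).item()
g=lambda x,y,z:ray(c,((x+.5)/1.5-.5,(y+.5)/1.5-.5),z)
d=np.array([np.cos(YAW),np.sin(YAW)])
s=lambda *a:(g(*a)[:2]-F)@d
print("back",s(371,138,.076),"front+80",s(371,256,.076)+.08,"face: outer-20",s(371,109,.036)-.02,"inner",s(371,134,.036))
E
```

```text
back 0.20973082165446258 front+80 0.21554969380604827 face: outer-20 0.21142335436270424 inner 0.2147843029803106
```

```bash
python3 -c "
from plant import *
print(close_job())"
```

```text
the job is handed in; nothing more can be done
None
```

I held the release lever down, pushed the jaw back until it met the end stop, and lifted clear. My last picture puts the jaw within a few millimetres of the stop with the other items near the clamp undisturbed; I didn't measure the lever springing back up, and the job is handed in with no verdict returned.

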